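Open a retaining ring and hold it at the axle groove

ROBOT

A 6-joint arm with a two-finger parallel gripper is mounted at the origin on the work surface. World frame = base frame: x ahead of the robot, y to its left, z up, the work surface at z = 0. Lengths are in m, angles in rad, forces in N, time in s.
With the tool pointing down it reaches from about 0.275 to 0.975 m from the base axis. Payload 8.4 kg.
Tool frame: the origin (TCP) lies between the finger pads; the fingertips stand 22 mm ahead of it and the grasp point (between the pads) lies 3 mm ahead of it; z points along the fingers, y is the direction in which the jaws open and shut (so a half turn about z gives the same grasp; the last joint's range is limited). The gripper opens to 92 mm and grips with 3 to 60 N. Pads are 20 mm wide; open, the fingers measure 128 mm over their backs; the gripper's body (75 mm by 189 mm) begins 69 mm behind the grasp point.
Start: joints at [1.146, 0.353, 1.633, -0, 1.155, -0.002], TCP at [0.256, 0.57, 0.237] pointing down, gripper open.
Joint ranges: [-2.63, 2.63], [-0.92, 2.1], [0.06, 2.66], [-1.3, 4.44], [0, 2.69], [-3.02, 3.02]. Speed limits (rad/s): [2.22, 2.22, 2.79, 3.14, 3.14, 3.14].

INTERFACE

Orientations are given as a unit quaternion [x, y, z, w].
In Python, from plant import ctrl, viewer, nets gives the robot as it stands.
- The arm moves only by the tool servo_tool, never from a script. Its argument "moves" is a list of rows, each a list of 4 numbers: the shift along the tool's x, y, z in mm, then the turn about the tool's z in degrees. A call has exactly 10 rows; each row is the pose to reach, as a shift and turn from the pose commanded when the call began, along the tool's axes at that moment; what a row does not reach only later rows make up. A row lasts 1/8 s, in which the tool goes at most 62.5 mm and 10.7 degrees, less where a joint would pass 70% of its speed; a pose out of reach is approached as far as the arm can. A call with a gripper value outside its range is refused whole. "gripper" is the opening, from 0 (shut) to 1 (fully open), set as the call begins (left out, the last holds). The fingers move at their own pace and stop on an object; "newtons" is the grip in N (left out, the last holds). Time passes only in rows, so rows that repeat a pose let the fingers close, or fill a call up. It gives the time, the measured TCP pose, the force and the opening at its end, in the units of the state.
- ctrl.observe(): the state, without advancing time (a new reading comes with each control period).
- viewer.snapshot(name): name is "scene" or "top" or "wrist"; returns a dict with "pixels" (420x560x3 uint8, red, green, blue), "intrinsics" (3x3 intrinsics, pixels), "extrinsics" (4x4, takes a point from world to camera coordinates). Camera axes: x right, y down, z forward; pixel columns grow to the right and rows downward; lengths in m; the calibration is good to about 2 mm. A picture is of the moment at which its call begins. There is no depth.
- ctrl.close_job(): hands the job in, once; it reports no verdict.
Trained networks look in a picture, given as the dict that the camera call returned (one of the last four; its "shot" number tells which), for a name from the list of things; names that differ only in an ending like _2 or _b are one class to them, and where a whole thing is asked for, a point or a joint stands for the part that bears it (a point fixed in the world has none). Each returns a list of dicts, best first, with "score" (0 to 1); they miss things now and then, are a little off and sometimes report something else, mostly with a low value. They report only what shows in the picture. A call takes as long as a camera call. They do not tell look-alikes from the thing itself.
- nets.boxes_of(picture, target): "rect" ([left, top, width, height] in pixels, round what is visible of it).
- nets.trace(picture, target): "mask" (420x560 bool, what is visible of it) and "rect" ([left, top, width, height] in pixels, round what is visible of it).
- nets.mark_of(picture, target): "pixel" ([row, column] in pixels: a listed point, or the origin of a listed thing).
The state is a dict: "clock": time; "joint_positions": joint angles; "qvel": joint speeds; "tau": joint torques, N m; "position": TCP position; "orientation": TCP orientation; "contact_force": force on the tool from outside, world axes, zero at the start; "wrist_torque": the same for the moment, N m; "gripper_width": finger opening in m.
Only numpy, scipy, OpenCV 4.12 (cv2) and the standard library are available. Lean on these libraries where they do the work, as an engineer would, in place of code of your own. Each camera call takes 0.05 s, during which the arm holds its last target.

TASK

Take the spreading pliers out of their stand, put their tips into the gap of the steel retaining ring lying on its small stand, and squeeze the pliers to open the ring fully. Carry the opened ring on the pliers over the upright axle stub and lower it gently, without forcing it on the axle, until it lies level around the groove, at the height of the groove. Finish while still holding: keep the pliers squeezed and the ring open there, clear of the axle; touch the ring with the pliers only and leave the other things on the bench where they are.

Things in the scene. Friction and masses are not known exactly. Their poses are not given: they have to be found in the camera images.
- pliers: Spreading pliers upright in their stand, tips down, two black rubber handles up, about 180 g. Origin: centre of the underside of the pivot block (30 x 34 x 18 mm), which rests on the stand; z up; handles and tips move along y. Same after a half turn about z. Squeezing the handles spreads the tips; a spring parts them again.
- pliers_grip (a point): Grip point, midway between the handles, 80 mm above the pliers' origin. The handles stand at +y and -y, 16 mm wide in x, outer sides leaning outwards: free, 63 mm over both here and about 74 mm at the top (25 mm higher), so wide pads touch first above this point. Fully squeezed they are parallel, 32 mm over both, against a stop.
- pliers_tips (a point): Midway between the tips at their lower ends, 74 mm under the pliers' origin. Each tip is 8 mm (x) by 5 mm (y), straight over its last 24 mm. Over both, along y, they measure 16 mm when free and 52 mm fully squeezed: about 1 mm per mm by which the handles are closed. Closing the handles only 3 to 7 mm from first touch carries the pliers with the tips still together enough for the ring's gap.
- pliers_left (a joint): Turn of the handle half on the pliers' +y side: 0 free, 0.225 rad fully squeezed. The spring resists with about 5 N per side at first, 8 N at the stop, and about 19 N with the ring on the tips: 25 to 35 N is a firm, safe squeeze.
- pliers_right (a joint): The same for the half on the -y side.
- ring_bore (a point): Springy open steel ring (horseshoe shape), flat on its stand, 5 mm thick, 59 x 49 mm in x and y, 40 g. Point half-way up, 4.5 mm from the closed ring's centre towards the gap: the middle of the opening when spread. x points from the ring's back to its gap, z up. Closed opening 35 mm; fully spread it clears the 38 mm axle by about 2.5 mm all round when this point is on its axis.
- ring_gap (a point): Middle of the gap, half-way up, 23.5 mm in x from ring_bore. Two blunt lugs (13 mm in x) face each other here, about 29 mm apart along y, jutting out past the stand's block with 38 mm free below. The tips enter from above, pliers' y along the ring's y, some 4 mm past the ring's underside, and spread the lugs; meanwhile the ring's body moves 5 mm towards the pliers; friction then carries it.
- ring_left (a joint): Opening of the ring's arm on its +y side: 0 closed, about 0.24 rad with the pliers fully squeezed, each lug then pressing back with about 9 N.
- ring_right (a joint): The same for the arm on the -y side.
- ring_stand: Aluminium stand of the ring, fixed: base plate 100 x 90 x 12 mm and a raised block, top 50 mm high, with a loose-fitting 20 mm round boss 3 mm high inside the ring. Origin: centre of the underside, straight under the closed ring's centre.
- pliers_stand: Dark steel stand of the pliers, fixed: base plate 110 x 120 x 10 mm and an upright slotted box, top 85 mm high (36 mm in x, 86 mm in y; slot 16 x 66 mm, open above), in which the tips can be spread fully. Origin: centre of the underside.
- axle: Upright steel axle stub on a grey cast base, fixed: base plate 100 x 100 x 16 mm, conical boss up to 48 mm, then the stub of 38 mm diameter with a bevelled end 87 mm above the bench. The groove is a dark band 8 mm wide, 32 mm in diameter. Origin: centre of the underside, on the axis; z up.
- axle_groove (a point): Centre of the groove on the axle's axis, 66 mm above the bench; the groove's walls lie 4 mm above and below.
- axle_end (a point): Centre of the axle's upper end, 87 mm above the bench.
- socket: Bystander: hex socket, upright steel cylinder 26 mm across, 30 mm high; to be left alone. Origin: about its underside.
- bearing: Bystander: ball bearing lying flat, 42 mm across, 14 mm high; to be left alone. Origin: about its underside.
- fitting: Bystander: brass hydraulic fitting, upright, 28 mm across, 34 mm high; to be left alone. Origin: about its underside.
- seal: Bystander: black rubber-faced seal ring lying flat, 52 mm across, 8 mm high; to be left alone. Origin: about its underside.
- wrench: Bystander: open-ended wrench lying near the robot; to be left alone. Origin: about its underside.
- oiler: Bystander: white oil bottle, 48 mm across, 120 mm high, behind; to be left alone. Origin: about its underside.
- screwdriver: Bystander: screwdriver lying behind; to be left alone. Origin: about its underside.
Not all that is in view belongs to the job. Several things have the shape of the pliers; the one meant has the colours described above.

How it is judged:
By the outcome, as a careful person would: the job done as asked, in the order asked, and still so for the second after the job is handed in, while the arm keeps its last pose, push and grip.
It also fails if it takes over 54 s, if anything falls off the work surface, if the arm or the gripper's body presses on something with over 40 N, if the wrist force passes 120 N, or if a joint passes its speed limit or range.

## Working session

There is one attempt and no reset: what is moved stays moved. The work goes in short steps, Python scripts to look and compute and a tool call to move; the robot and the scene stay as the last step left them, time stands still between calls to the robot, and variables do not carry over. Pictures are saved under pics/ and viewed, and the job is handed in when it is done.

Besides the shell and the picture viewer there is one more tool, called after ">>>" as name([rows], argument=value, ...), one row to a line, values as JSON. servo_tool: Moves the arm, as the interface text tells. Its arguments: {"type":"object","properties":{"moves":{"type":"array","items":{"type":"array","items":{"type":"number"}}},"gripper":{"type":"number"},"newtons":{"type":"number"}},"required":["moves"]}

```bash
mkdir -p pics; ls; cat > h.py <<'E'
import numpy as np, cv2
from plant import ctrl, viewer, nets
def snap(n,fn=None):
    p=viewer.snapshot(n)
    if fn: cv2.imwrite('pics/'+fn,cv2.cvtColor(p['pixels'],cv2.COLOR_RGB2BGR))
    return p
def ray(p,rc):
    K=np.array(p['intrinsics']);E=np.array(p['extrinsics'])
    d=np.linalg.inv(K)@np.array([rc[1],rc[0],1.]);R=E[:3,:3];o=-R.T@E[:3,3];d=R.T@d
    return o,d/np.linalg.norm(d)
def atz(p,rc,z):
    o,d=ray(p,rc);return o+d*(z-o[2])/d[2]
def proj(p,X):
    K=np.array(p['intrinsics']);E=np.array(p['extrinsics']);c=E[:3,:3]@np.array(X)+E[:3,3];u=K@c;return u[1]/u[2],u[0]/u[2]
def tri(rs):
    A=np.zeros((3,3));b=np.zeros(3)
    for o,d in rs:
        M=np.eye(3)-np.outer(d,d);A+=M;b+=M@o
    return np.linalg.solve(A,b)
E
python3 - <<'E'
from h import *
s=ctrl.observe();print(s)
a=snap('scene','s0.png');b=snap('top','t0.png');c=snap('wrist','w0.png')
for n in ['pliers','pliers_grip','ring_bore','ring_gap','axle','axle_end','axle_groove','ring_stand','pliers_stand']:
    for nm,p in (('s',a),('t',b)):
        print(n,nm,[(np.round(m['pixel'],1).tolist(),round(m['score'],2)) for m in nets.mark_of(p,n)][:4])
E
```

```text
pics
{'clock': 0.0, 'joint_positions': array([ 1.14562454e+00,  3.53659119e-01,  1.63409342e+00, -1.04230074e-06,
        1.15519809e+00, -2.35781031e-03]), 'qvel': array([-9.13285330e-04,  1.32898445e-03,  1.74686131e-04, -1.95068305e-03,
       -1.10236272e-03, -5.50856849e-05]), 'tau': array([ 6.30457671e-04, -5.93851340e+01, -3.34220588e+01,  6.96021644e-02,
        2.35906028e-02, -1.03564805e-04]), 'position': array([0.25624795, 0.56956672, 0.23587424]), 'orientation': array([ 2.09835515e-01,  9.77736465e-01, -6.63632144e-04, -1.43574485e-04]), 'contact_force': array([ 0.0194221 , -0.31740715, -0.48456755]), 'wrist_torque': array([-0.00822271, -0.00887233, -0.02879821]), 'gripper_width': 0.09180687540568465}
pliers s [([163.9, 226.0], 0.85), ([144.6, 279.6], 0.65), ([186.8, 160.6], 0.61)]
pliers t [([174.4, 414.3], 0.91), ([241.8, 399.8], 0.9), ([303.5, 392.1], 0.72)]
pliers_grip s [([116.3, 281.2], 0.71), ([131.1, 223.2], 0.61), ([153.9, 154.1], 0.58)]
pliers_grip t [([308.4, 396.2], 0.92), ([172.3, 427.2], 0.88), ([240.1, 409.2], 0.84), ([162.5, 325.8], 0.5)]
ring_bore s [([223.8, 301.0], 0.73)]
ring_bore t [([241.9, 298.6], 0.65)]
ring_gap s [([225.0, 289.6], 0.54), ([317.2, 314.4], 0.37), ([239.7, 241.1], 0.32)]
ring_gap t [([233.2, 298.4], 0.48), ([201.2, 228.5], 0.24)]
axle s [([346.4, 372.0], 0.89)]
axle t [([216.3, 197.3], 0.81)]
axle_end s [([313.4, 377.5], 0.62)]
axle_end t [([211.9, 185.2], 0.61)]
axle_groove s [([320.4, 373.1], 0.61)]
axle_groove t [([212.8, 192.0], 0.87)]
ring_stand s [([244.3, 303.1], 0.93), ([318.9, 375.3], 0.18)]
ring_stand t [([247.6, 296.4], 0.96)]
pliers_stand s [([188.9, 227.3], 0.8)]
pliers_stand t [([218.0, 199.4], 0.28)]
```

View pics/s0.png

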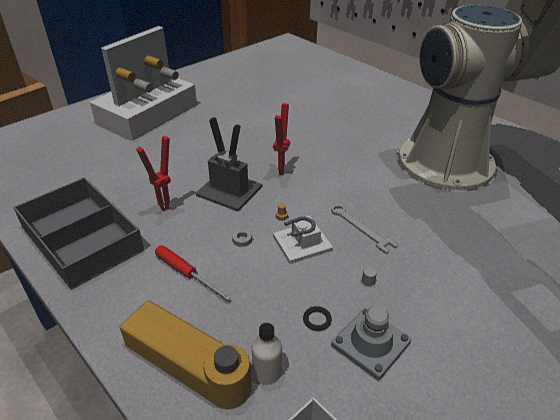

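View pics/t0.png

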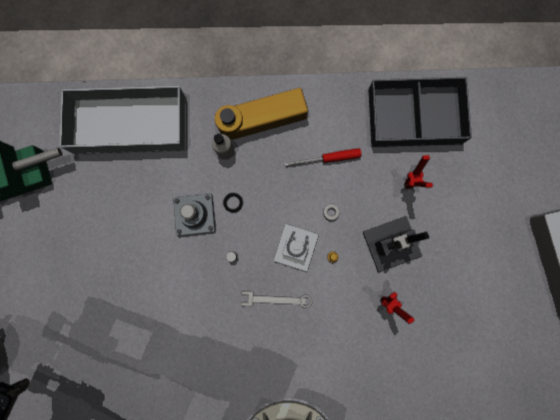

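View pics/w0.png

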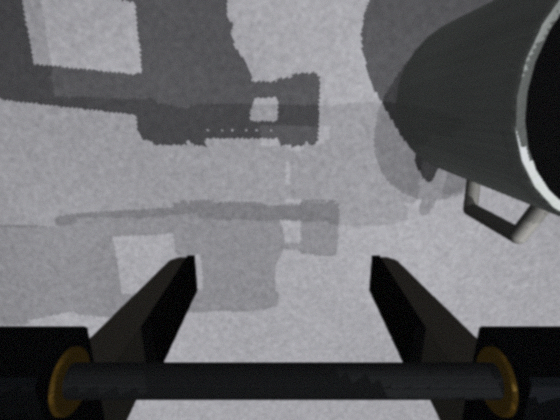

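```bash
python3 - <<'E'
import cv2
i=cv2.imread('pics/s0.png')[80:250,110:330];cv2.imwrite('pics/s0c.png',cv2.resize(i,None,fx=3.5,fy=3.5,interpolation=3))
i=cv2.imread('pics/t0.png')[120:350,140:470];cv2.imwrite('pics/t0c.png',cv2.resize(i,None,fx=2.4,fy=2.4,interpolation=3))
E
```

```text
(no output)
```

View pics/s0c.png

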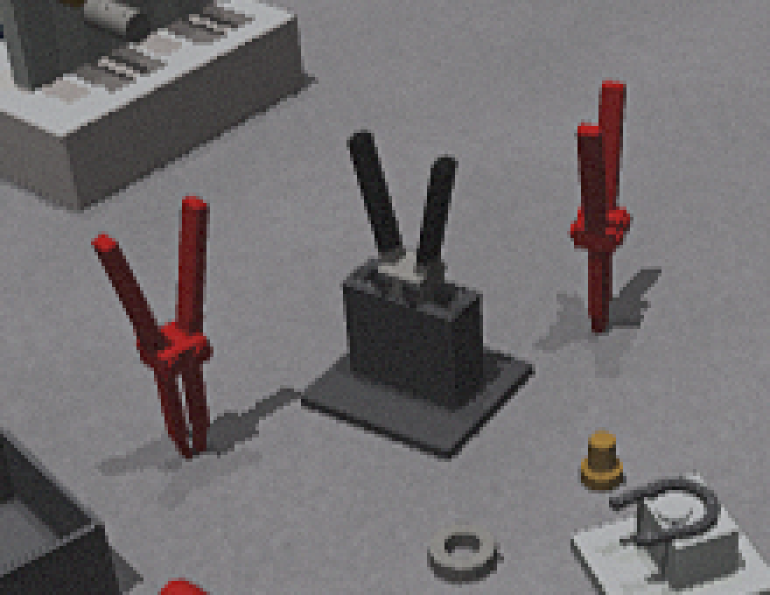

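View pics/t0c.png

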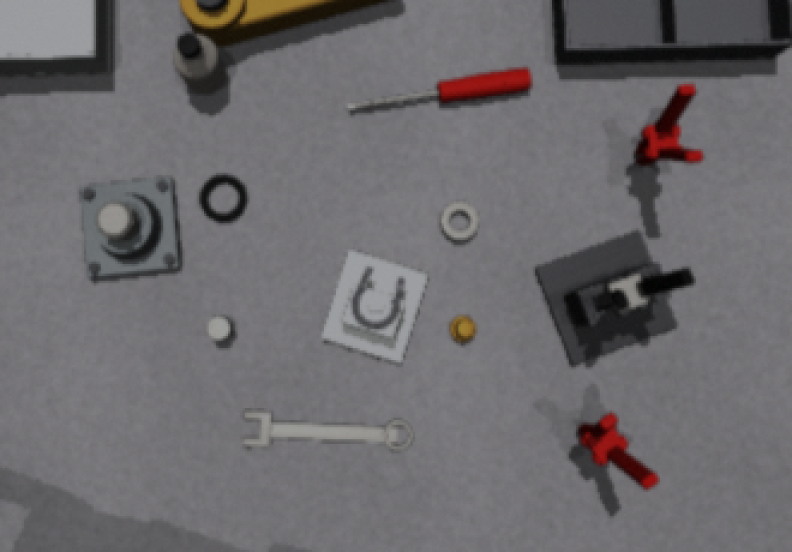

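The pliers candidates in the scene view (row, column) are black handles in the dark stand at (164,226), red at (187,160) and red at (145,280). By the description I choose the black pair at (164,226). The close crop confirms it stands in the slotted stand, with its tips down. In the top view the ring's gap faces up the image (away from the robot), and the axle is at about (212,190).

```bash
python3 - <<'E'
from h import *
a=snap('scene');b=snap('top')
f=lambda x,y:(120+y/2.4,140+x/2.4)
def rect(c,z):
    P=np.array([atz(b,f(*q),z)[:2] for q in c]);print('ctr',P.mean(0).round(4))
    for i in range(4):
        d=P[(i+1)%4]-P[i];print('  edge',np.linalg.norm(d).round(4),np.degrees(np.arctan2(d[1],d[0])).round(1))
rect([(536,268),(640,232),(677,325),(572,364)],.01)
rect([(350,250),(428,273),(402,362),(322,340)],.012)
rect([(80,187),(172,176),(181,268),(92,280)],.016)
def best(n,near=None):
    r=[]
    for p in (a,b):
        ms=nets.mark_of(p,n); r.append(ms)
    return r
# triangulation
T={'pliers':[(163.9,226),(241.8,399.8)],'pliers_grip':[(131.1,223.2),(240.1,409.2)],'ring_bore':[(223.8,301),(241.9,298.6)],'ring_gap':[(225,289.6),(233.2,298.4)],'axle':[(346.4,372),(216.3,197.3)],'axle_end':[(313.4,377.5),(211.9,185.2)],'axle_groove':[(320.4,373.1),(212.8,192)],'ring_stand':[(244.3,303.1),(247.6,296.4)]}
for n,(x,y) in T.items(): print(n,tri([ray(a,x),ray(b,y)]).round(4))
for p in (a,b):
    E=p['extrinsics'];print('cam',(-E[:3,:3].T@E[:3,3]).round(3),p['intrinsics'][0,0])
for n in ['socket','bearing','fitting','seal','wrench','oiler']:
    m=nets.mark_of(b,n)
    if m: print(n,atz(b,m[0]['pixel'],0).round(3))
for (x,y) in [(602,440),(660,140)]: print('red',atz(b,f(x,y),.08).round(3))
E
```

```text
ctr [ 0.5038 -0.2797]
  edge 0.1181 -72.6
  edge 0.1052 -161.7
  edge 0.119 108.5
  edge 0.1074 17.8
ctr [ 0.5011 -0.0347]
  edge 0.0866 -108.1
  edge 0.098 161.7
  edge 0.0875 73.1
  edge 0.1 -18.9
ctr [0.5919 0.2237]
  edge 0.0995 -84.8
  edge 0.0997 -175.0
  edge 0.0954 96.1
  edge 0.1012 7.4
pliers [ 0.5054 -0.28    0.0788]
pliers_grip [ 0.506  -0.2787  0.1661]
ring_bore [ 0.5098 -0.0356  0.0587]
ring_gap [ 0.5334 -0.0389  0.0667]
axle [ 0.5885  0.2262 -0.0113]
axle_end [0.5919 0.23   0.0875]
axle_groove [0.5911 0.2217 0.0606]
ring_stand [ 0.4996 -0.0328 -0.0048]
cam [1.05  0.476 0.718] 484.1208244363811
cam [ 0.466 -0.012  1.103] 427.21439049052333
socket [0.483 0.136 0.   ]
bearing [ 0.59  -0.116  0.   ]
fitting [ 0.471 -0.121  0.   ]
seal [0.628 0.128 0.   ]
wrench [0.362 0.028 0.   ]
oiler [0.767 0.151 0.   ]
red [ 0.362 -0.251  0.08 ]
red [ 0.658 -0.326  0.08 ]
```

>>> servo_tool([
  [-20,-24,-10,-2],
  [-58,-68,-20,-5],
  [-98,-115,-30,-8],
  [-138,-162,-40,-11],
  [-178,-209,-50,-14],
  [-218,-256,-60,-17],
  [-258,-303,-64,-20],
  [-298,-350,-64,-23],
  [-338,-397,-64,-26],
  [-378,-444,-64,-29],
], gripper=1)

```text
clock: 2.7
position: [0.4193, 0.008, 0.3011]
orientation: [-0.043, 0.999, 0.0, 0.001]
contact_force: [0.6, 1.0, 0.8]
gripper_width: 0.0921
```

```bash
cat >> h.py <<'E'
from scipy.spatial.transform import Rotation as Ro
def goto(x,y,z,yaw,s=None):
    s=s or ctrl.observe();R=Ro.from_quat(s['orientation']).as_matrix()
    cur=np.degrees(np.arctan2(R[1,1],R[0,1]));d=np.array([x,y,z])-s['position']
    print('pos',s['position'].round(4),'yaw',cur.round(2),'t',s['clock'],'f',s['contact_force'].round(1),'w',round(s['gripper_width'],4))
    print('shift mm',(R.T@d*1e3).round(1),'turn',(-(yaw-cur+180)%360-180 if 0 else -((yaw-cur+180)%360-180)).round(2),'tilt',R[:,2].round(4))
E
python3 -c "
from h import *
goto(.504,-.28,.30,108)"
```

```text
pos [0.4193 0.008  0.3011] yaw 94.87 t 2.7 f [0.6 1.  0.8] w 0.0921
shift mm [ -59.9 -294.1    1.1] turn -13.13 tilt [ 1.4e-03  1.0e-04 -1.0e+00]
```

>>> servo_tool([
  [-10,-45,0,-2],
  [-20,-95,0,-4],
  [-30,-145,0,-6],
  [-40,-195,0,-8],
  [-50,-240,0,-10],
  [-56,-275,0,-12],
  [-60,-290,0,-13],
  [-60,-294,0,-13],
  [-60,-294,0,-13],
  [-60,-294,0,-13],
])

```text
clock: 3.95
position: [0.5031, -0.277, 0.3008]
orientation: [-0.155, 0.988, 0.0, 0.0]
contact_force: [1.0, -1.1, -0.2]
gripper_width: 0.0921
```

```bash
python3 - <<'E'
from h import *
c=snap('wrist','w1.png')
goto(.504,-.28,.168,108)
E=c['extrinsics'];print((-E[:3,:3].T@E[:3,3]).round(3),E[:3,:3].round(2))
for n in ['pliers','pliers_grip','pliers_stand']:
  print(n,[(np.round(m['pixel'],1).tolist(),round(m['score'],2)) for m in nets.mark_of(c,n)])
E
```

```text
pos [ 0.5032 -0.277   0.3008] yaw 107.82 t 4.0 f [-0.1  0.3  0.1] w 0.0918
shift mm [ 1.000e-01 -3.100e+00  1.328e+02] turn -0.18 tilt [ 1.e-04  1.e-04 -1.e+00]
[ 0.423 -0.303  0.449] [[-0.31  0.95 -0.  ]
 [ 0.91  0.29  0.3 ]
 [ 0.28  0.09 -0.96]]
pliers [([291.2, 283.3], 0.66), ([87.4, 262.9], 0.62), ([186.3, 278.4], 0.61)]
pliers_grip [([214.8, 279.8], 0.81), ([299.4, 336.6], 0.72)]
pliers_stand [([173.9, 282.0], 0.98)]
```

View pics/w1.png

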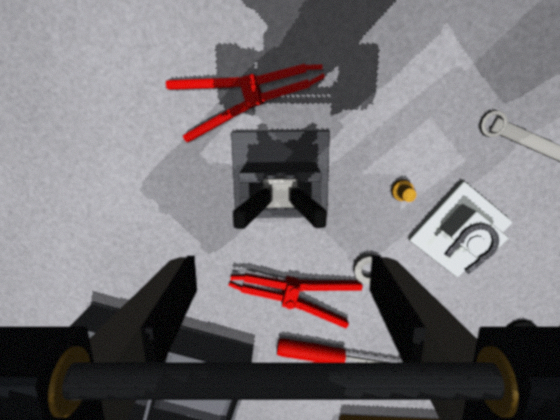

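```bash
python3 - <<'E'
from h import *
c=snap('wrist')
print(atz(c,(214.8,279.8),.165).round(4),atz(c,(186.3,278.4),.085).round(4),atz(c,(173.9,282),0).round(4))
i=cv2.imread('pics/w1.png')[120:240,220:345];cv2.imwrite('pics/w1c.png',cv2.resize(i,None,fx=5,fy=5,interpolation=2))
for m in nets.trace(c,'pliers'):
  mk=m['mask'];print(m['rect'],m['score'],mk.sum())
E
```

```text
[ 0.5064 -0.2798  0.165 ] [ 0.5007 -0.2839  0.085 ] [ 0.5021 -0.2797  0.    ]
[171.0, 63.1, 154.9, 75.6] 0.75 3349
[228.8, 274.4, 133.6, 50.9] 0.59 2670
[233.1, 174.7, 96.9, 54.5] 0.58 2540
[276.6, 338.0, 100.0, 24.9] 0.52 1382
```

View pics/w1c.png

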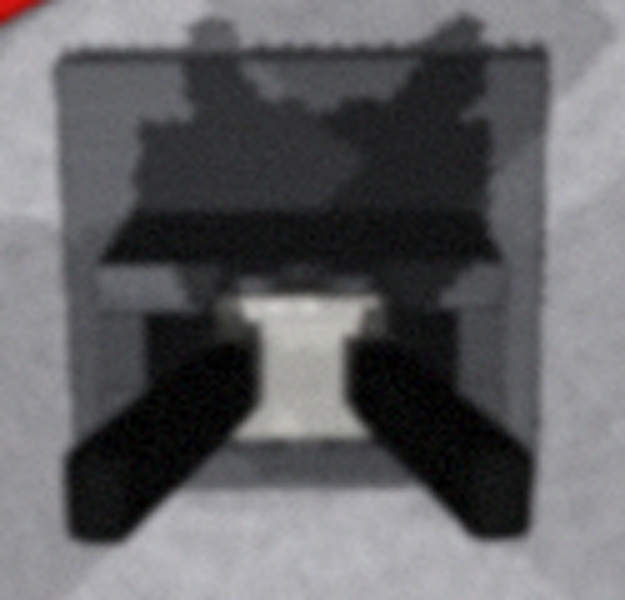

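```bash
python3 - <<'E'
from h import *
c=snap('wrist')
for n,x,y,z in [('boxback',301,262,.085),('boxfront',301,490,.085),('block',309,368,.103),('handL',68,497,.19),('handR',530,495,.19),('boxL',100,262,.085),('boxR',502,262,.085)]:
    print(n,atz(c,(120+y/5-.4,220+x/5-.4),z).round(4))
P=[atz(c,(120+y/5-.4,220+x/5-.4),z)[:2] for x,y,z in [(100,262,.085),(502,262,.085),(68,497,.19),(530,495,.19)]]
for i in (0,2): d=P[i+1]-P[i];print(np.linalg.norm(d),np.degrees(np.arctan2(d[1],d[0])),(P[i]+P[i+1])/2)
u=np.array([np.cos(np.radians(108)),np.sin(np.radians(108))])
E
```

```text
boxback [ 0.4858 -0.2873  0.085 ]
boxfront [ 0.5329 -0.2723  0.085 ]
block [ 0.5026 -0.2801  0.103 ]
handL [ 0.5131 -0.3151  0.19  ]
handR [ 0.4912 -0.2479  0.19  ]
boxL [ 0.4985 -0.3268  0.085 ]
boxR [ 0.4731 -0.2478  0.085 ]
0.08303864803213461 107.80261204853174 [ 0.48584104 -0.28729784]
0.07066151454329185 108.06776755116675 [ 0.50213689 -0.28147463]
```

>>> servo_tool([
  [1,-2,10,0],
  [2,-4,35,0],
  [2,-4,62,0],
  [2,-4,85,0],
  [2,-4,102,0],
  [2,-4,116,0],
  [2,-4,126,0],
  [2,-4,132,0],
  [2,-4,133,0],
  [2,-4,133,0],
])

```text
clock: 5.55
position: [0.5028, -0.2826, 0.168]
orientation: [-0.155, 0.988, -0.0, 0.0]
contact_force: [-0.6, -0.7, 0.4]
gripper_width: 0.0918
```

```bash
python3 - <<'E'
from h import *
c=snap('wrist','w2.png')
goto(.5025,-.281,.168,108)
E
```

```text
pos [ 0.5029 -0.2826  0.1681] yaw 107.78 t 5.6 f [-0.1  0.2  0.3] w 0.0922
shift mm [-0.1  1.6  0.1] turn -0.22 tilt [ 7.e-04 -4.e-04 -1.e+00]
```

View pics/w2.png

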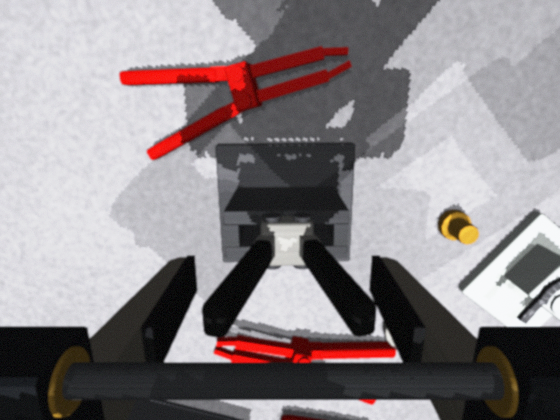

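The handles (columns 203 to 375) stand between the fingers (inner edges 196 and 370), about 1.5 mm towards +y. I'll correct for that and close part way.

>>> servo_tool([
  [0,1.5,0,0],
  [0,1.5,0,0],
  [0,1.5,0,0],
  [0,1.5,0,0],
  [0,1.5,0,0],
  [0,1.5,0,0],
  [0,1.5,0,0],
  [0,1.5,0,0],
  [0,1.5,0,0],
  [0,1.5,0,0],
], gripper=0.71, newtons=30)

```text
clock: 6.85
position: [0.503, -0.2815, 0.1687]
orientation: [-0.154, 0.988, -0.001, 0.001]
contact_force: [0.3, 0.2, 6.7]
gripper_width: 0.0654
```

```bash
python3 - <<'E'
from h import *
c=snap('wrist','w3.png')
goto(.5025,-.281,.168,108)
E
```

```text
pos [ 0.503  -0.2815  0.1688] yaw 107.78 t 6.9 f [ 0.7 -0.1  6.6] w 0.0652
shift mm [0.4 0.6 0.8] turn -0.22 tilt [ 0.0022 -0.0012 -1.    ]
```

View pics/w3.png

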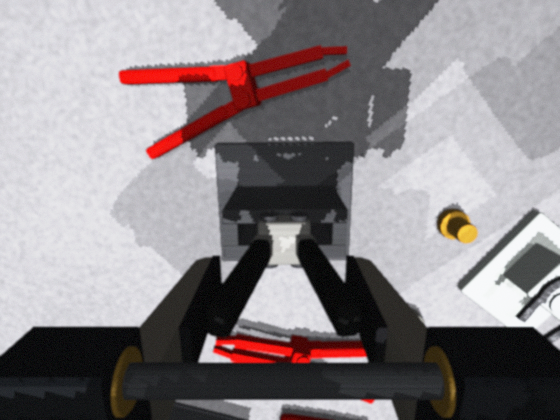

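>>> servo_tool([
  [0,0,-3,0],
  [0,0,-10,0],
  [0,0,-22,0],
  [0,0,-36,0],
  [0,0,-50,0],
  [0,0,-66,0],
  [0,0,-82,0],
  [0,0,-96,0],
  [0,0,-106,0],
  [0,0,-110,0],
])

```text
clock: 8.15
position: [0.5023, -0.2811, 0.2783]
orientation: [-0.155, 0.988, -0.0, 0.0]
contact_force: [-0.6, 0.7, -1.4]
gripper_width: 0.0652
```

```bash
python3 - <<'E'
from h import *
c=snap('wrist','w4.png');c=snap('scene','s4.png')
i=cv2.imread('pics/s4.png')[40:250,150:400];cv2.imwrite('pics/s4c.png',cv2.resize(i,None,fx=2.8,fy=2.8,interpolation=2))
goto(.5277,-.0435,.26,71.5)
E
```

```text
pos [ 0.5022 -0.281   0.2778] yaw 107.78 t 8.25 f [-0.1  0.  -1.9] w 0.0653
shift mm [-96.8 218.4  17.8] turn 36.28 tilt [ 2.e-04 -2.e-04 -1.e+00]
```

View pics/s4c.png

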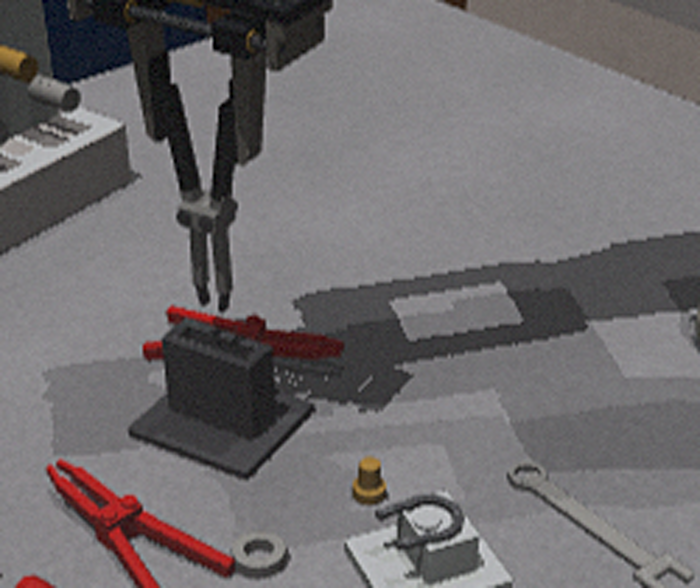

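View pics/w4.png

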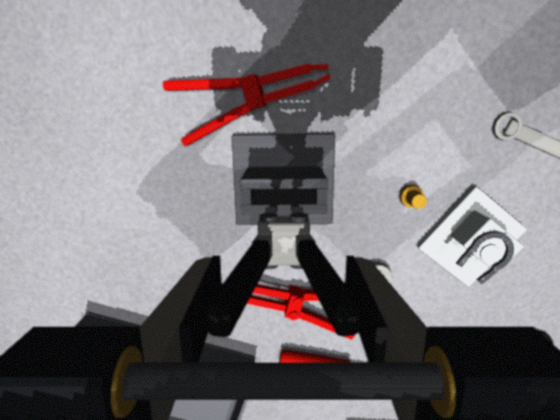

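>>> servo_tool([
  [-4,8,0,2],
  [-14,32,3,6],
  [-28,64,6,11],
  [-44,98,9,17],
  [-60,134,12,23],
  [-74,166,14,28],
  [-86,194,16,32],
  [-94,211,17,35],
  [-97,218,18,36],
  [-97,218,18,36],
])

```text
clock: 9.5
position: [0.5277, -0.0438, 0.2592]
orientation: [0.158, 0.987, -0.0, -0.0]
contact_force: [0.0, -0.4, -1.0]
gripper_width: 0.0652
```

```bash
python3 - <<'E'
from h import *
c=snap('wrist','w5.png');a=snap('scene','s5.png');b=snap('top','t5.png')
goto(.5277,-.0435,.218,71.5)
for n in ['pliers_tips','ring_gap','ring_bore','pliers','ring_stand']:
  r=[]
  for nm,p in (('w',c),('s',a),('t',b)):
    ms=nets.mark_of(p,n);print(n,nm,[(np.round(m['pixel'],1).tolist(),round(m['score'],2)) for m in ms][:3])
for nm,f in (('w',(110,270,200,420)),('s',(100,270,200,350)),('t',(190,280,240,360))):
  i=cv2.imread(f'pics/{nm}5.png')[f[0]:f[1],f[2]:f[3]];k=min(590/(f[1]-f[0]),790/(f[3]-f[2]));k=int(k);cv2.imwrite(f'pics/{nm}5c.png',cv2.resize(i,None,fx=k,fy=k,interpolation=2));print(nm,k)
E
```

```text
pos [ 0.5279 -0.0445  0.2595] yaw 71.78 t 9.65 f [-0.2 -0.9 -1.9] w 0.0655
shift mm [ 0.5  0.9 41.5] turn 0.28 tilt [-2.e-04 -2.e-04 -1.e+00]
pliers_tips w [([115.6, 29.6], 0.68), ([205.3, 283.3], 0.61)]
pliers_tips s [([207.1, 169.9], 0.89), ([210.9, 289.5], 0.85), ([161.2, 275.4], 0.71)]
pliers_tips t [([185.0, 399.0], 0.63), ([297.1, 393.0], 0.58)]
ring_gap w []
ring_gap s [([228.3, 289.2], 0.82)]
ring_gap t [([234.4, 298.1], 0.41)]
ring_bore w [([336.1, 282.6], 0.46)]
ring_bore s []
ring_bore t [([241.4, 295.1], 0.66)]
pliers w [([169.9, 2.6], 0.72), ([234.9, 284.0], 0.63)]
pliers s [([162.3, 239.6], 0.97), ([184.1, 290.9], 0.8), ([224.1, 190.8], 0.67)]
pliers t [([277.1, 415.8], 0.91), ([185.0, 369.6], 0.49)]
ring_stand w [([159.2, 284.4], 0.96), ([161.1, 524.2], 0.44)]
ring_stand s [([240.7, 299.8], 0.65)]
ring_stand t [([247.4, 298.2], 0.97), ([244.7, 392.9], 0.47)]
w 3
s 3
t 6
```

View pics/w5.png

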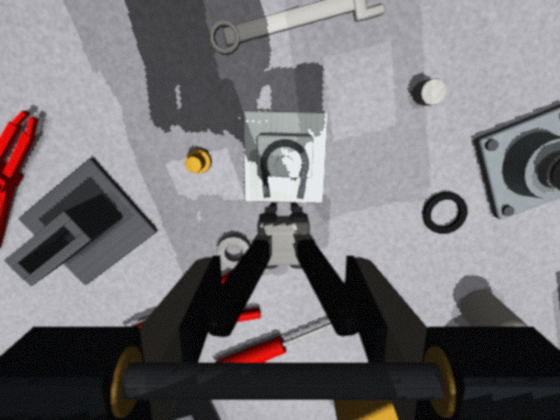

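View pics/w5c.png

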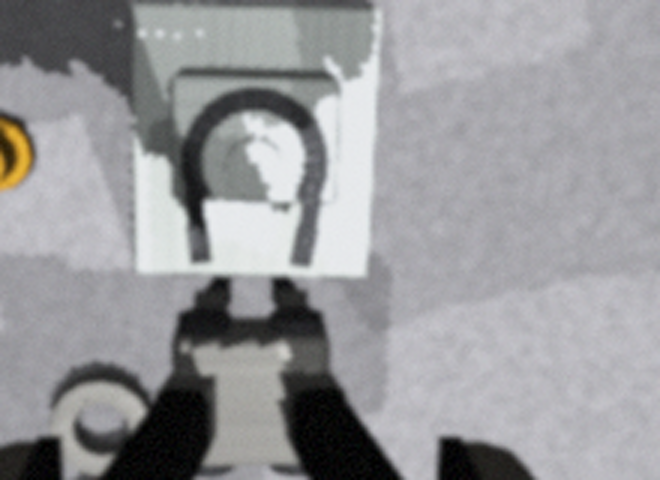

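View pics/s5c.png

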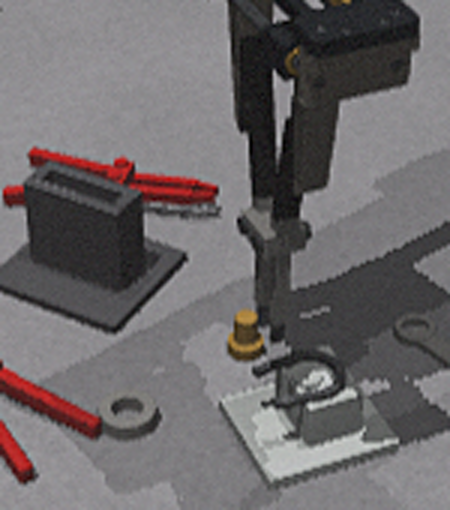

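```bash
python3 - <<'E'
from h import *
i=cv2.imread('pics/w5.png')[130:226,235:335];cv2.imwrite('pics/w5d.png',cv2.resize(i,None,fx=6,fy=6,interpolation=2))
E
```

```text
(no output)
```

View pics/w5d.png

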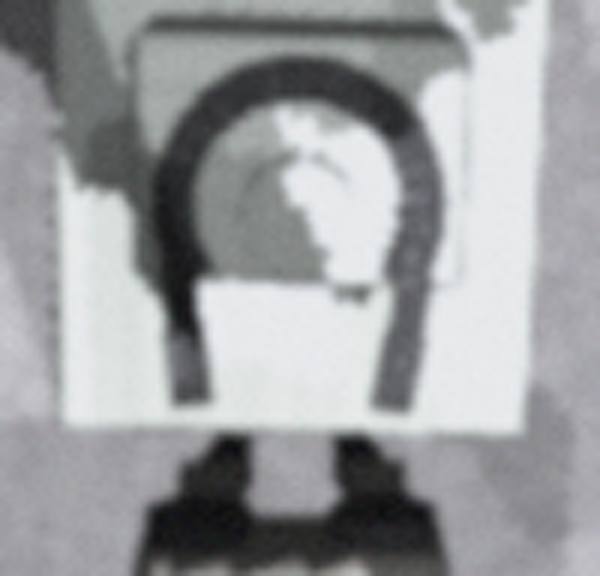

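```bash
cat > m.py <<'E'
from h import *
c=snap('wrist')
s=ctrl.observe();R=Ro.from_quat(s['orientation']).as_matrix()
def W(x,y,z,k=6,o=(130,235)):
    p=atz(c,(o[0]+(y+.5)/k-.5,o[1]+(x+.5)/k-.5),z);q=R.T@(p-s['position'])*1e3
    return p,q
for n,x,y,z in [('tipL',217,437,.1025),('tipLi',250,437,.1025),('tipRi',335,437,.1025),('tipRo',372,437,.1025),
 ('lugLo',170,405,.055),('lugLi',210,405,.055),('lugRi',373,410,.055),('lugRo',411,410,.055),('ringL',155,200,.055),('ringR',442,200,.055),('ringback',300,57,.055),
 ('blkTL',138,35,.05),('blkTR',465,35,.05),('blkBR',460,285,.05)]:
    p,q=W(x,y,z);print(n,p.round(4),q.round(1))
E
python3 m.py
```

```text
tipL [ 0.5221 -0.0542  0.1025] [  2.2 -11.7 157.1]
tipLi [ 0.5237 -0.0495  0.1025] [  2.2  -6.8 157.1]
tipRi [ 0.5276 -0.0376  0.1025] [  2.2   5.8 157.1]
tipRo [ 0.5293 -0.0324  0.1025] [  2.2  11.3 157.1]
lugLo [ 0.5259 -0.0656  0.055 ] [ -4.9 -21.4 204.6]
lugLi [ 0.528  -0.0591  0.055 ] [ -4.9 -14.6 204.6]
lugRi [ 0.5375 -0.033   0.055 ] [ -5.8  13.2 204.6]
lugRo [ 0.5395 -0.0268  0.055 ] [ -5.8  19.7 204.6]
ringL [ 0.4921 -0.0565  0.055 ] [ 30.1 -23.3 204.6]
ringR [ 0.5069 -0.0113  0.055 ] [ 30.1  24.2 204.6]
ringback [ 0.4775 -0.0264  0.055 ] [ 53.3   0.7 204.6]
blkTL [ 0.4662 -0.0507  0.05  ] [ 56.4 -25.9 209.6]
blkTR [4.83e-01 3.00e-04 5.00e-02] [ 56.4  27.8 209.6]
blkBR [ 0.5225 -0.0126  0.05  ] [ 14.9  28.  209.6]
```

```bash
python3 - <<'E'
from h import *
a=snap('scene');c=snap('wrist')
print(tri([ray(a,(210.9,289.5)),ray(c,(205.3,283.3))]).round(4))
i=cv2.imread('pics/s5.png')[150:250,240:340];cv2.imwrite('pics/s5d.png',cv2.resize(i,None,fx=6,fy=6,interpolation=2))
for z in (.1,.1025,.105): print(z,proj(a,[.5295,-.0447,z]))
E
```

```text
[ 0.5291 -0.0445  0.0981]
0.1 (np.float64(210.13383670739503), np.float64(289.15036746782295))
0.1025 (np.float64(209.16830519774396), np.float64(289.1821799052419))
0.105 (np.float64(208.1994904068047), np.float64(289.21410052057064))
```

View pics/s5d.png

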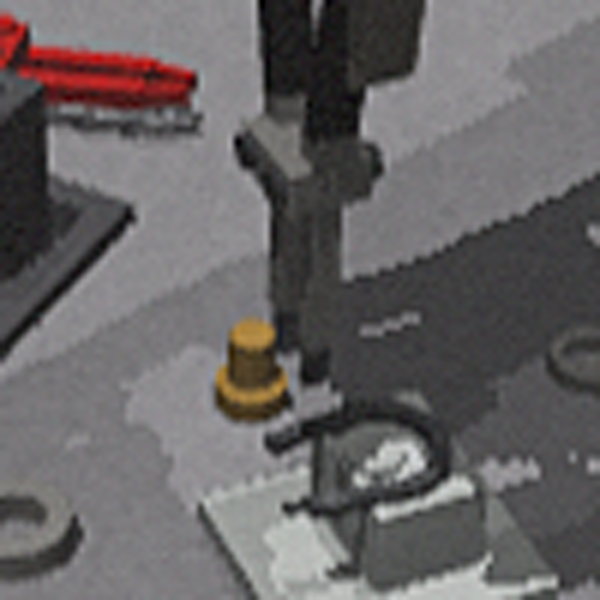

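>>> servo_tool([
  [1,0,0,0.5],
  [2,-0.2,2,1],
  [3,-0.3,8,1.5],
  [3,-0.3,16,1.5],
  [3,-0.3,25,1.5],
  [3,-0.3,33,1.5],
  [3,-0.3,40,1.5],
  [3,-0.3,45,1.5],
  [3,-0.3,48,1.5],
  [3,-0.3,48,1.5],
])

```text
clock: 11.8
position: [0.5249, -0.0431, 0.2115]
orientation: [0.171, 0.985, -0.0, -0.0]
contact_force: [0.2, 0.4, -0.7]
gripper_width: 0.0656
```

```bash
python3 - <<'E'
from h import *
c=snap('wrist','w6.png');a=snap('scene','s6.png')
goto(.5268,-.0439,.206,70.3)
i=cv2.imread('pics/s6.png')[180:260,250:350];cv2.imwrite('pics/s6d.png',cv2.resize(i,None,fx=7,fy=7,interpolation=2))
i=cv2.imread('pics/w6.png')[110:236,225:345];cv2.imwrite('pics/w6d.png',cv2.resize(i,None,fx=5,fy=5,interpolation=2))
E
```

```text
pos [ 0.5251 -0.0432  0.2118] yaw 70.27 t 11.9 f [ 0.1  0.6 -2.7] w 0.0653
shift mm [-1.8 -0.1  5.8] turn -0.03 tilt [ 4.e-04  0.e+00 -1.e+00]
```

View pics/s6d.png

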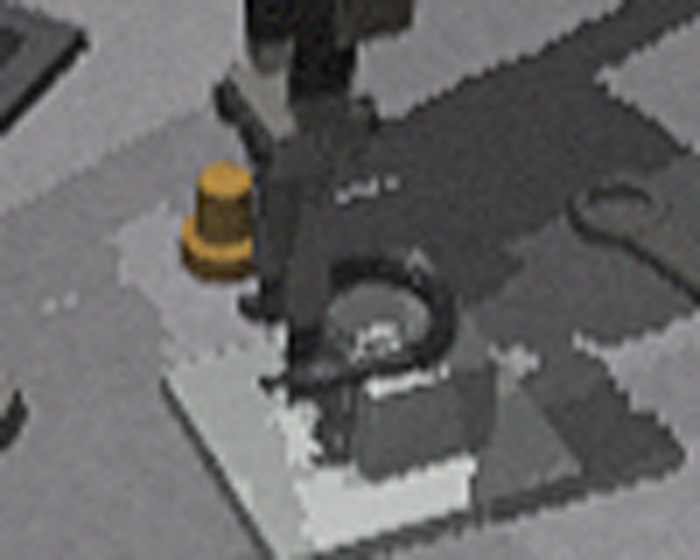

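View pics/w6d.png

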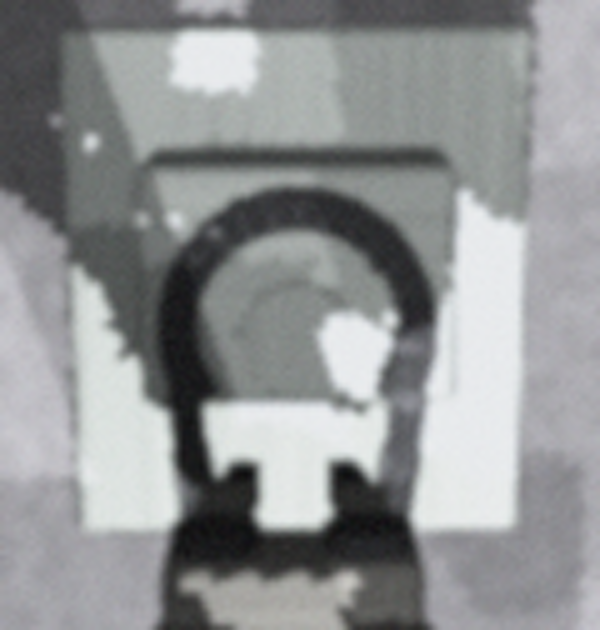

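```bash
sed -i '/^for n/,$d' m.py; cat > m2.py <<'E'
from m import *
o=(110,225)
for n,x,y,z in [('tipLo',218,462,.0515),('tipRo',370,462,.0515),('lugLi',213,478,.055),('lugRi',386,478,.055),('ringback',296,187,.055),('ringL',160,320,.055),('ringR',435,320,.055)]:
    p,q=W(x,y,z,5,o);print(n,p.round(4),q.round(1))
E
python3 m2.py
```

```text
tipLo [ 0.5188 -0.0559  0.0515] [  1.8 -14.1 160.3]
tipRo [ 0.528  -0.0302  0.0515] [  1.8  13.2 160.3]
lugLi [ 0.5204 -0.0573  0.055 ] [ -0.2 -14.9 156.8]
lugRi [ 0.5308 -0.0283  0.055 ] [ -0.2  15.9 156.8]
ringback [ 0.4772 -0.0261  0.055 ] [ 5.100e+01 -1.000e-01  1.568e+02]
ringL [ 0.4907 -0.056   0.055 ] [ 28.2 -23.7 156.8]
ringR [ 0.5068 -0.0111  0.055 ] [ 28.2  24.  156.8]
```

>>> servo_tool([
  [0.5,0.5,1,0],
  [0.5,0.5,3,0],
  [0.5,0.5,5,0],
  [0.5,0.5,7,0],
  [0.5,0.5,8,0],
  [0.5,0.5,8,0],
  [0.5,0.5,8,0],
  [0.5,0.5,8,0],
  [0.5,0.5,8,0],
  [0.5,0.5,8,0],
])

```text
clock: 13.2
position: [0.5247, -0.0425, 0.2036]
orientation: [0.171, 0.985, 0.0, 0.0]
contact_force: [-0.4, -0.1, -2.4]
gripper_width: 0.0654
```

```bash
python3 - <<'E'
from h import *
c=snap('wrist','w7.png');a=snap('scene','s7.png')
goto(.5268,-.0439,.206,70.3)
i=cv2.imread('pics/s7.png')[180:260,250:350];cv2.imwrite('pics/s7d.png',cv2.resize(i,None,fx=7,fy=7,interpolation=2))
i=cv2.imread('pics/w7.png')[110:236,225:345];cv2.imwrite('pics/w7d.png',cv2.resize(i,None,fx=5,fy=5,interpolation=2))
E
```

```text
pos [ 0.5247 -0.0425  0.2036] yaw 70.28 t 13.3 f [ 0.8  0.4 -1.3] w 0.0655
shift mm [-2.5 -0.6 -2.4] turn -0.02 tilt [-0.  0. -1.]
```

View pics/s7d.png

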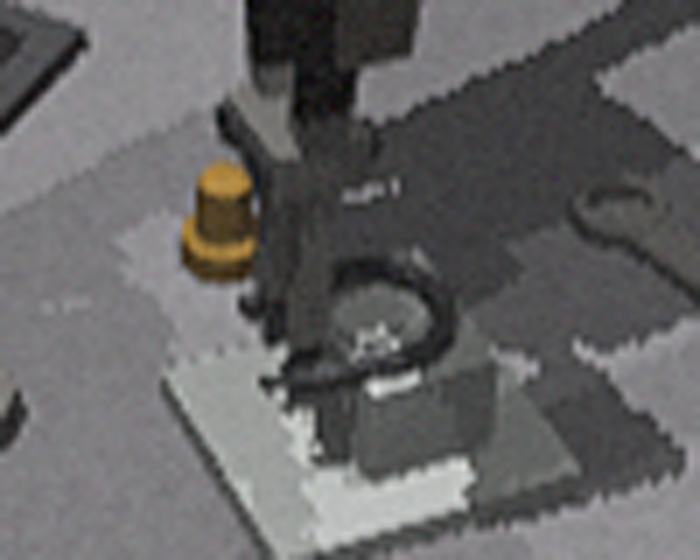

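View pics/w7d.png

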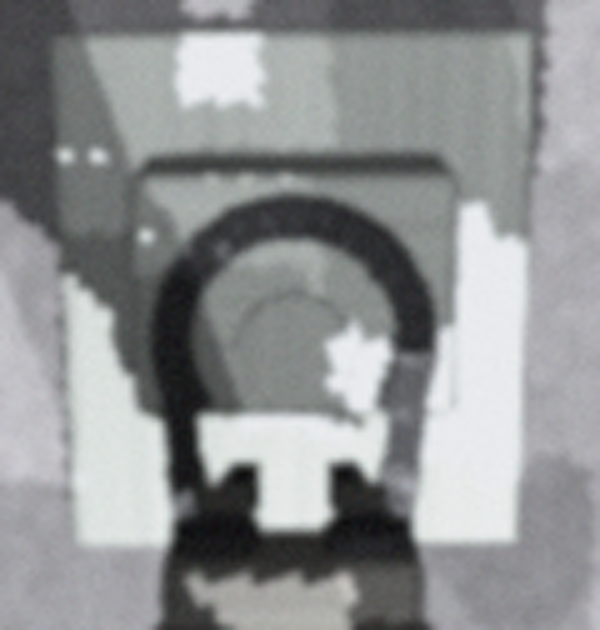

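The tips are between the lugs with clearance on both sides. In the wrist crop the tips' outer edges are about 218 and 370, against lug inner edges at about 205 and 387. Now I'll squeeze.

>>> servo_tool([
  [0,0,0,0],
  [0,0,0,0],
  [0,0,0,0],
  [0,0,0,0],
  [0,0,0,0],
  [0,0,0,0],
  [0,0,0,0],
  [0,0,0,0],
  [0,0,0,0],
  [0,0,0,0],
], gripper=0.2, newtons=32)

```text
clock: 14.55
position: [0.5247, -0.0425, 0.2036]
orientation: [0.171, 0.985, -0.0, 0.0]
contact_force: [1.1, 0.8, -1.1]
gripper_width: 0.0309
```

```bash
python3 - <<'E'
from h import *
c=snap('wrist','w8.png');a=snap('scene','s8.png')
goto(.5268,-.0439,.206,70.3)
i=cv2.imread('pics/s8.png')[160:260,250:350];cv2.imwrite('pics/s8d.png',cv2.resize(i,None,fx=6,fy=6,interpolation=2))
i=cv2.imread('pics/w8.png')[110:236,225:345];cv2.imwrite('pics/w8d.png',cv2.resize(i,None,fx=5,fy=5,interpolation=2))
E
```

```text
pos [ 0.5247 -0.0425  0.2036] yaw 70.28 t 14.65 f [-0.2 -0.1 -1.9] w 0.0312
shift mm [-2.4 -0.6 -2.4] turn -0.02 tilt [ 1.e-04 -0.e+00 -1.e+00]
```

View pics/s8d.png

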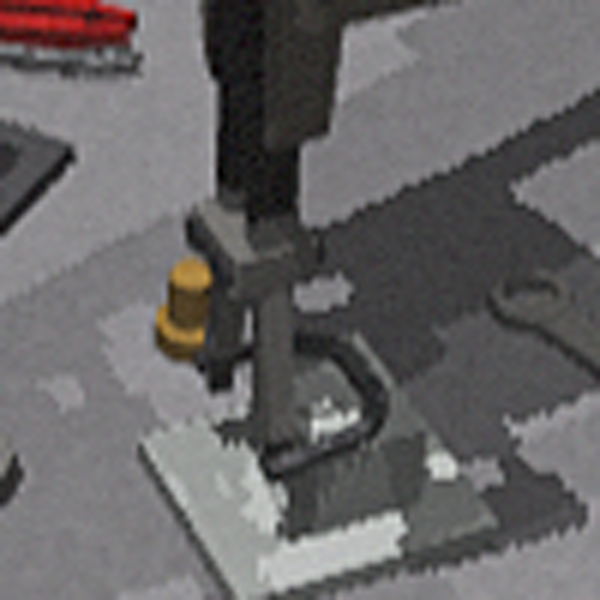

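View pics/w8d.png

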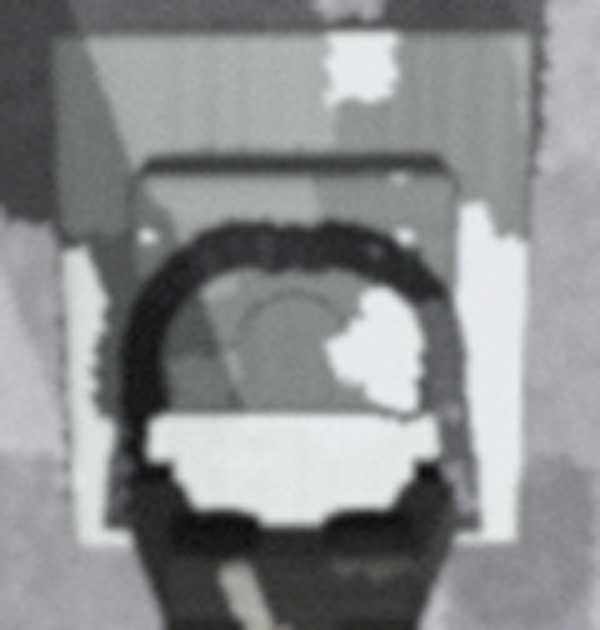

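The ring is fully open (31 mm over the handles) and centred between the tips. I'll lift it gently.

>>> servo_tool([
  [0,0,-2,0],
  [0,0,-5,0],
  [0,0,-9,0],
  [0,0,-15,0],
  [0,0,-23,0],
  [0,0,-32,0],
  [0,0,-42,0],
  [0,0,-52,0],
  [0,0,-61,0],
  [0,0,-65,0],
])

```text
clock: 15.9
position: [0.5249, -0.0425, 0.2694]
orientation: [0.171, 0.985, 0.0, 0.0]
contact_force: [-0.8, -0.3, -2.5]
gripper_width: 0.0313
```

```bash
python3 - <<'E'
from h import *
c=snap('wrist','w9.png');a=snap('scene','s9.png')
goto(.592,.224,.27,70.3)
for n in ['ring_bore','ring_gap','pliers_tips']:
    for p in (c,a): print(n,[(np.round(m['pixel'],1).tolist(),round(m['score'],2)) for m in nets.mark_of(p,n)])
i=cv2.imread('pics/s9.png')[120:260,210:370];cv2.imwrite('pics/s9d.png',cv2.resize(i,None,fx=4,fy=4,interpolation=2))
i=cv2.imread('pics/w9.png')[110:236,215:345];cv2.imwrite('pics/w9d.png',cv2.resize(i,None,fx=5,fy=5,interpolation=2))
E
```

```text
pos [ 0.5249 -0.0425  0.269 ] yaw 70.28 t 16.0 f [ 0.7 -0.1 -1.8] w 0.0308
shift mm [ 26.7 273.5  -0.9] turn -0.02 tilt [ 7.e-04 -0.e+00 -1.e+00]
ring_bore []
ring_bore [([199.5, 298.1], 0.54)]
ring_gap [([155.1, 519.0], 0.3)]
ring_gap [([203.4, 285.8], 0.71)]
pliers_tips [([124.7, 35.6], 0.73)]
pliers_tips [([204.7, 292.2], 0.82), ([205.5, 169.8], 0.72), ([164.3, 270.9], 0.56), ([201.2, 300.6], 0.5)]
```

View pics/s9d.png

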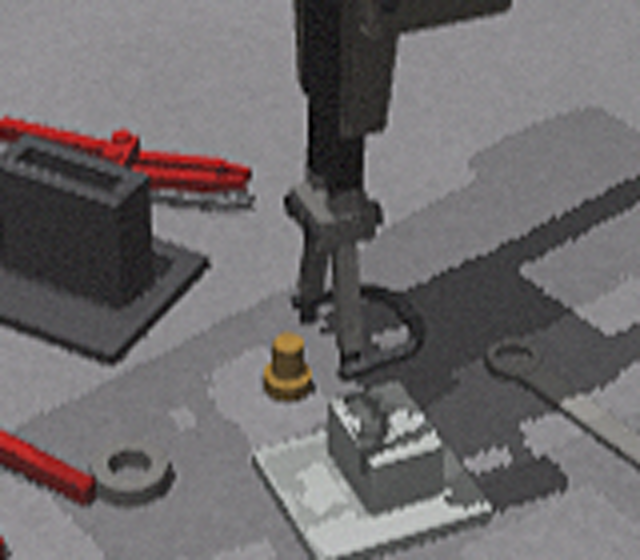

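View pics/w9.png

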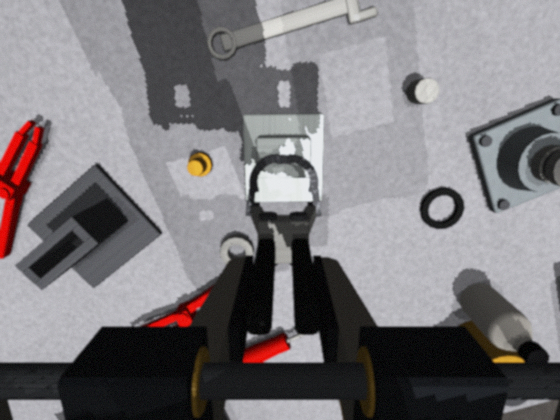

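View pics/w9d.png

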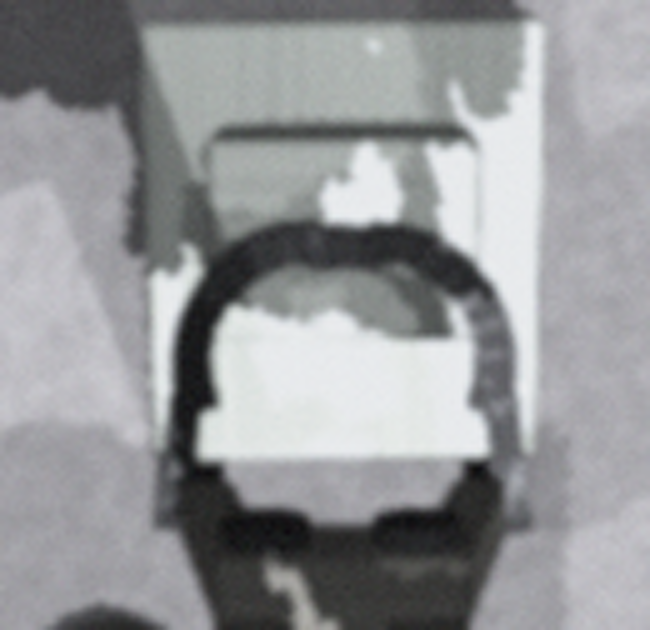

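```bash
cat > m3.py <<'E'
from m import *
o=(110,215);z=s['position'][2]-.1511;print('z',z)
for n,x,y,dz in [('backouter',325,222,-.0025),('backinner',325,267,.0025),('Li',210,370,.0025),('Ri',476,370,.0025),('Lo',174,370,.0025),('Ro',513,370,.0025),('LlugO',157,524,.0025),('RlugO',530,526,.0025)]:
    p,q=W(x,y,z+dz,5,o);print(n,p.round(4),q.round(1))
E
python3 m3.py
```

```text
z 0.11718519721487586
backouter [ 0.4804 -0.0306  0.1147] [ 45.5  -3.7 153.6]
backinner [ 0.4868 -0.0329  0.1197] [ 38.7  -3.7 148.6]
Li [ 0.4967 -0.0573  0.1197] [ 21.1 -23.3 148.6]
Ri [ 0.512  -0.0147  0.1197] [ 21.1  22.  148.6]
Lo [ 0.4947 -0.063   0.1197] [ 21.1 -29.4 148.6]
Ro [ 0.5141 -0.0088  0.1197] [ 21.1  28.3 148.6]
LlugO [ 0.5192 -0.0758  0.1197] [ -6.3 -33.1 148.6]
RlugO [ 0.5415 -0.0146  0.1197] [ -6.6  32.  148.6]
```

>>> servo_tool([
  [0,2,0,0],
  [0,7,0,0],
  [1,15,0,0],
  [1,26,0,0],
  [2,40,0,0],
  [2,56,0,0],
  [3,74,0,0],
  [4,93,0,0],
  [5,113,0,0],
  [5,133,0,0],
])

```text
clock: 17.6
position: [0.5653, 0.0858, 0.2686]
orientation: [0.171, 0.985, 0.0, -0.0]
contact_force: [-0.0, -0.4, -1.4]
gripper_width: 0.0311
```

>>> servo_tool([
  [1,20,0,0],
  [2,40,0,0],
  [2,59,0,0],
  [3,77,0,0],
  [3,93,0,0],
  [4,107,0,0],
  [4,118,0,0],
  [5,127,0,0],
  [5,134,0,0],
  [5,138,0,0],
])

```text
clock: 18.85
position: [0.6068, 0.2162, 0.2686]
orientation: [0.171, 0.985, -0.0, 0.0]
contact_force: [-0.6, -0.2, -2.6]
gripper_width: 0.0309
```

```bash
python3 - <<'E'
from h import *
c=snap('wrist','w10.png');a=snap('scene','s10.png')
goto(.6078,.2185,.27,70.3)
for n in ['axle_end','axle','axle_groove']:
    for p in (c,a): print(n,[(np.round(m['pixel'],1).tolist(),round(m['score'],2)) for m in nets.mark_of(p,n)])
i=cv2.imread('pics/s10.png')[220:400,280:460];cv2.imwrite('pics/s10d.png',cv2.resize(i,None,fx=3,fy=3,interpolation=2))
i=cv2.imread('pics/w10.png')[110:236,215:345];cv2.imwrite('pics/w10d.png',cv2.resize(i,None,fx=5,fy=5,interpolation=2))
E
```

```text
pos [0.6068 0.2161 0.2686] yaw 70.28 t 18.95 f [-0.7  0.2 -2.1] w 0.0307
shift mm [-0.1  2.6 -1.4] turn -0.02 tilt [ 0. -0. -1.]
axle_end []
axle_end [([312.2, 378.4], 0.86), ([236.0, 381.1], 0.25)]
axle [([161.6, 282.1], 0.88), ([295.8, 283.3], 0.65)]
axle [([348.1, 373.3], 0.6)]
axle_groove [([171.5, 286.9], 0.9)]
axle_groove [([321.9, 376.8], 0.9)]
```

View pics/s10d.png

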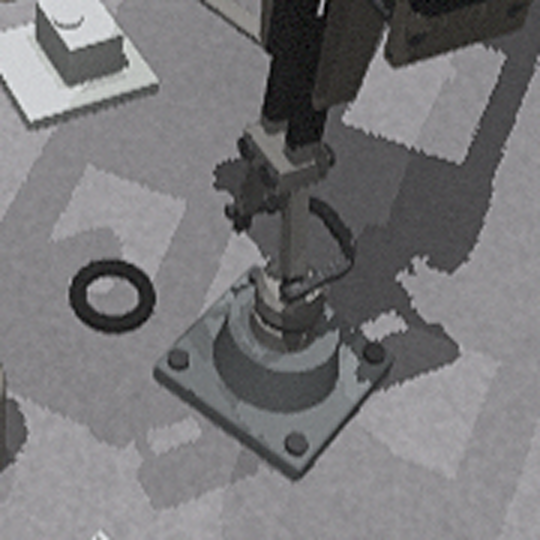

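View pics/w10d.png

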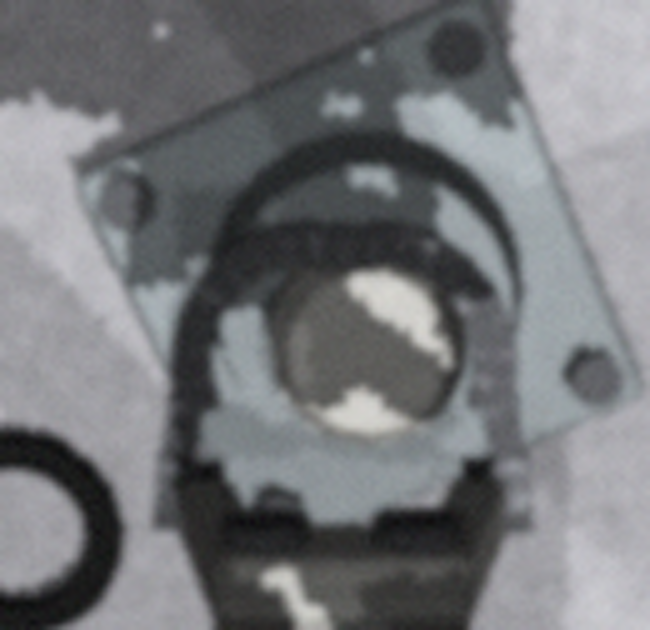

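View pics/w10.png

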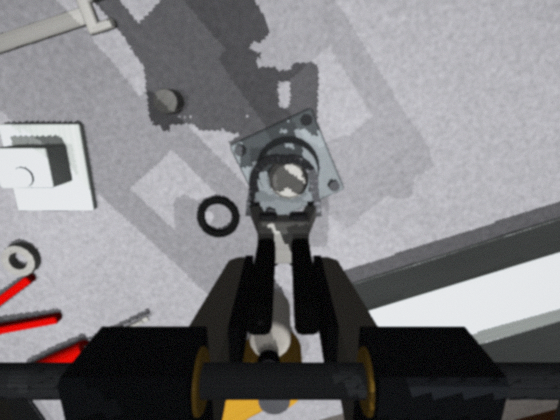

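```bash
python3 - <<'E'
import cv2,numpy as np
i=cv2.imread('pics/w10.png')[155:205,260:316];i=cv2.resize(i,None,fx=11,fy=11,interpolation=2)
i=cv2.convertScaleAbs(i,alpha=1.5)
for k in range(0,i.shape[1],55): cv2.putText(i,str(k),(k,10),0,.35,(0,0,255),1);cv2.line(i,(k,0),(k,5),(0,0,255))
for k in range(0,i.shape[0],55): cv2.putText(i,str(k),(0,k+5),0,.35,(0,0,255),1)
cv2.imwrite('pics/w10e.png',i)
E
```

```text
(no output)
```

View pics/w10e.png

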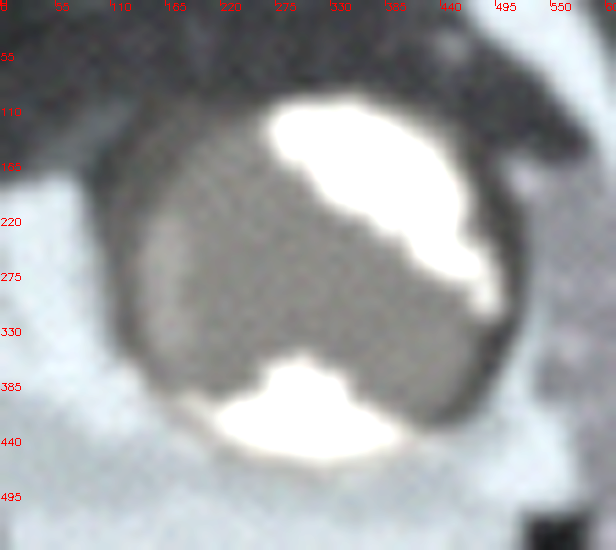

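```bash
cat > ov.py <<'E'
from h import *
import sys
c=snap('wrist');
def ov(fn,x,y,r0,r1,c0,c1,k,out,extra=()):
    i=cv2.imread(fn)[r0:r1,c0:c1];i=cv2.convertScaleAbs(cv2.resize(i,None,fx=k,fy=k,interpolation=2),alpha=1.3)
    t=np.linspace(0,2*np.pi,60)
    for (r,z,col) in [(.019,.084,(0,0,255)),(.017,.087,(0,255,0)),(.019,.07,(255,0,0))]+list(extra):
        pts=[]
        for a in t:
            R,C=proj(c,[x+r*np.cos(a),y+r*np.sin(a),z]);pts.append([(C-c0+.5)*k-.5,(R-r0+.5)*k-.5])
        cv2.polylines(i,[np.array(pts,np.int32)],True,col,1)
    cv2.imwrite(out,i)
if __name__=='__main__': ov('pics/w10.png',float(sys.argv[1]),float(sys.argv[2]),155,205,260,316,11,'pics/'+sys.argv[3])
E
python3 ov.py .592 .2235 w10f.png
```

```text
(no output)
```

View pics/w10f.png

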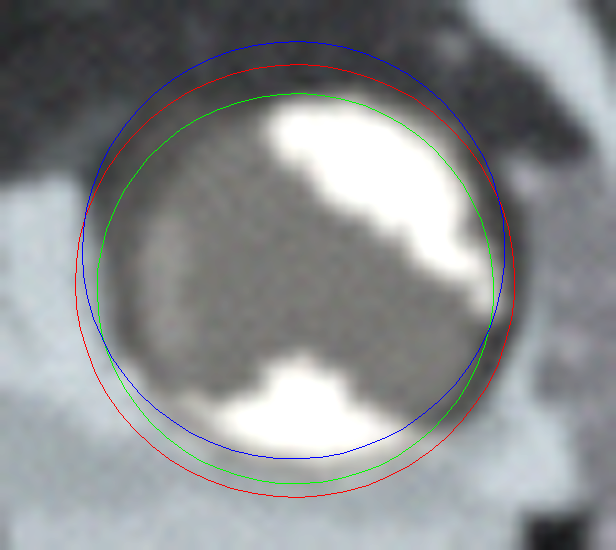

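```bash
sed -i 's/(.017,.087/(.0165,.087/' ov.py; python3 ov.py .5906 .2255 w10g.png
python3 - <<'E'
from h import *
# end marks
a=snap('scene');b=snap('top','t10.png');c=snap('wrist')
print(tri([ray(a,(312.2,378.4)),ray(b,(211.9,185.2))]),atz(a,(312.2,378.4),.087),atz(b,(211.9,185.2),.087))
print(atz(c,(171.5,286.9),.066),atz(a,(321.9,376.8),.066),atz(b,(212.8,192),.066))
E
```

```text
[0.59118442 0.22997274 0.08999968] [0.58931173 0.22844678 0.087     ] [0.59128681 0.23107531 0.087     ]
[0.58721289 0.22609365 0.066     ] [0.59181678 0.23093737 0.066     ] [0.59118021 0.21941465 0.066     ]
```

View pics/w10g.png

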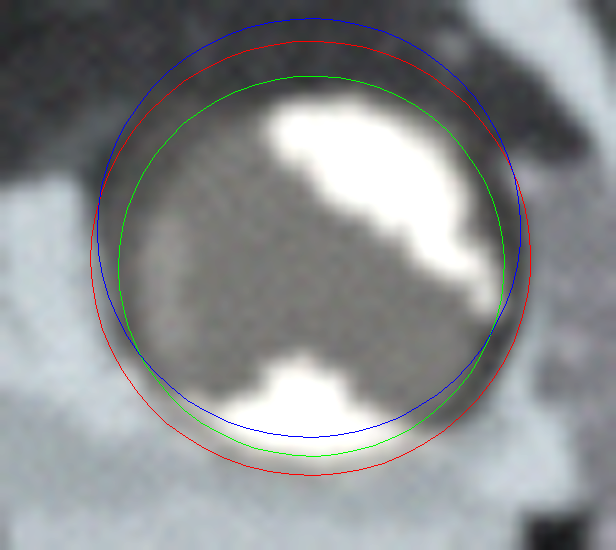

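>>> servo_tool([
  [0.3,1,0,0],
  [0.6,2.5,2,0],
  [0.9,4,5,0],
  [0.9,4.7,9,0],
  [0.9,4.7,13,0],
  [0.9,4.7,16,0],
  [0.9,4.7,18,0],
  [0.9,4.7,19,0],
  [0.9,4.7,19.5,0],
  [0.9,4.7,19.5,0],
])

```text
clock: 20.75
position: [0.6075, 0.2207, 0.2492]
orientation: [0.171, 0.985, 0.0, 0.0]
contact_force: [-0.4, 0.4, -3.1]
gripper_width: 0.0311
```

```bash
python3 - <<'E'
from h import *
c=snap('wrist','w11.png');a=snap('scene','s11.png')
goto(.6075,.2208,.249,70.3)
from ov import ov
s=ctrl.observe();R=Ro.from_quat(s['orientation']).as_matrix()
B=s['position']+R@np.array([.0166,-.0006,.1511]);print(B)
ov('pics/w11.png',.5917,.2258,150,230,240,330,8,'pics/w11d.png')
i=cv2.imread('pics/w11.png')[150:230,240:330];i=cv2.resize(i,None,fx=8,fy=8,interpolation=2);cv2.imwrite('pics/w11r.png',cv2.convertScaleAbs(i,alpha=1.3))
i=cv2.imread('pics/s11.png')[220:400,280:460];cv2.imwrite('pics/s11d.png',cv2.resize(i,None,fx=3,fy=3,interpolation=2))
E
```

```text
pos [0.6075 0.2207 0.2492] yaw 70.28 t 20.85 f [-0.1  1.  -2.2] w 0.0312
shift mm [0.  0.1 0.2] turn -0.02 tilt [ 1.e-04  1.e-04 -1.e+00]
[0.59169638 0.22573705 0.09805335]
```

View pics/w11d.png

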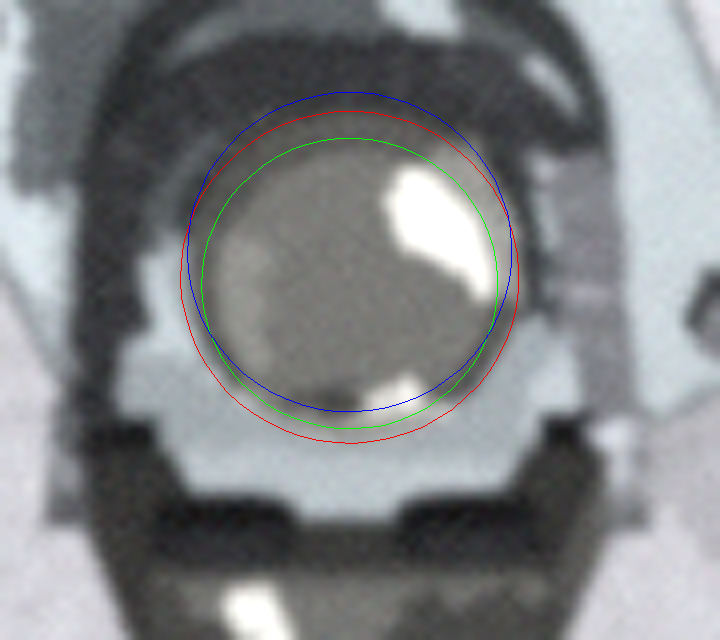

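View pics/w11r.png

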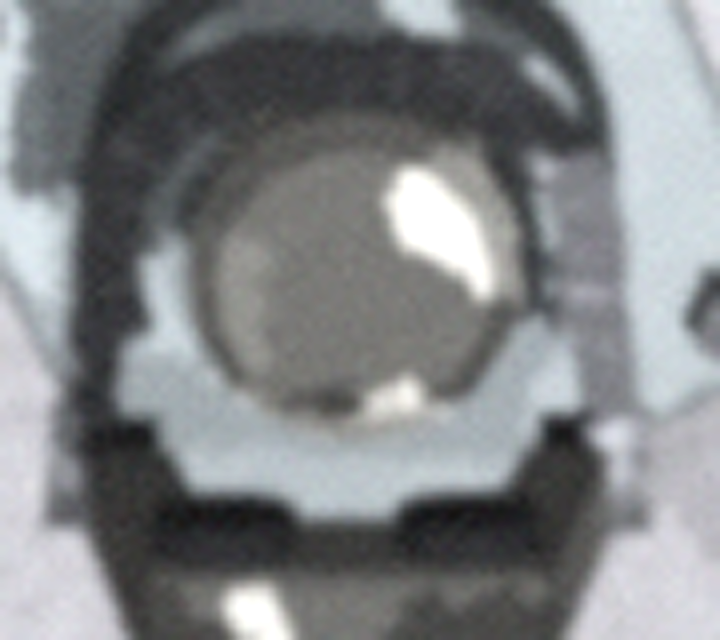

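View pics/s11d.png

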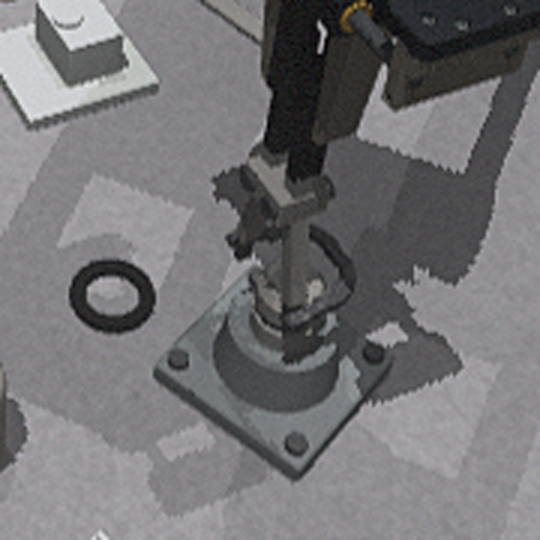

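```bash
cat > m4.py <<'E'
from m import *
o=(150,240);zr=s['position'][2]-.1511
for n,x,y,z in [('backin',350,103,zr+.0025),('backout',350,32,zr-.0025),('Li',143,300,zr+.0025),('Ri',553,300,zr+.0025),('Lo',75,300,zr+.0025),('Ro',630,300,zr+.0025),('faceTop',356,150,.087),('faceBot',356,425,.087),('faceL',212,285,.087),('faceR',500,285,.087),('stubL',192,265,.08),('stubR',525,245,.08),('stubLL',240,385,.084),('stubLR',480,385,.084)]:
    p,q=W(x,y,z,8,o);print(n,p.round(4),q.round(1))
E
python3 m4.py
python3 - <<'E'
import cv2
i=cv2.imread('pics/w11.png')[150:210,245:325];i=cv2.resize(i,None,fx=9,fy=9,interpolation=2);cv2.imwrite('pics/w11q.png',cv2.convertScaleAbs(i,alpha=2.2))
E
```

```text
backin [0.5706 0.2334 0.1006] [ 39.1  -0.5 148.6]
backout [0.5642 0.2357 0.0956] [ 45.8  -0.5 153.6]
Li [0.5829 0.2055 0.1006] [ 18.  -22.6 148.6]
Ri [0.5977 0.2467 0.1006] [ 18.   21.1 148.6]
Lo [0.5805 0.1987 0.1006] [ 18.  -29.9 148.6]
Ro [0.6004 0.2544 0.1006] [ 18.   29.3 148.6]
faceTop [0.5776 0.2316 0.087 ] [3.180e+01 1.000e-01 1.622e+02]
faceBot [0.607  0.2211 0.087 ] [  0.6   0.2 162.2]
faceL [0.5864 0.2114 0.087 ] [ 16.7 -15.9 162.2]
faceR [0.5972 0.2416 0.087 ] [ 16.7  16.2 162.2]
stubL [0.5848 0.2092 0.08  ] [ 17.5 -18.5 169.2]
stubR [0.5954 0.2456 0.08  ] [ 19.8  19.3 169.2]
stubLL [0.5989 0.21   0.084 ] [  4.5 -13.  165.2]
stubLR [0.6081 0.2356 0.084 ] [  4.5  14.3 165.2]
```

View pics/w11q.png

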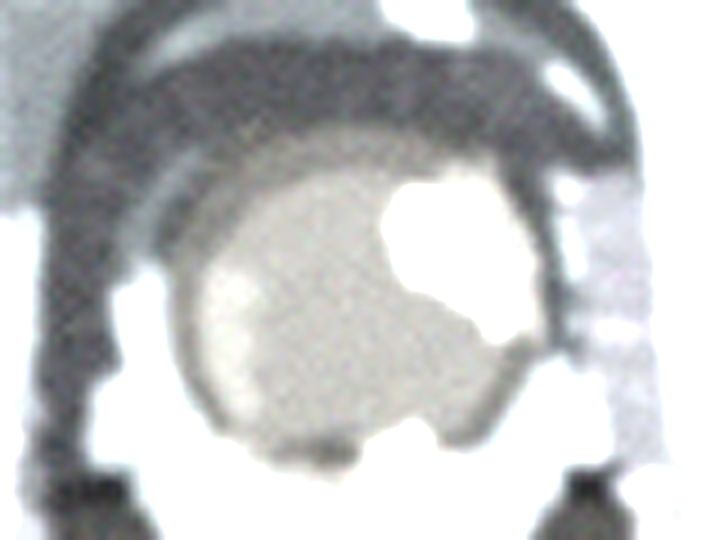

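>>> servo_tool([
  [0,0.4,0,0],
  [0,0.8,0,0],
  [0,0.8,1,0],
  [0,0.8,3,0],
  [0,0.8,5,0],
  [0,0.8,8,0],
  [0,0.8,11,0],
  [0,0.8,14,0],
  [0,0.8,16,0],
  [0,0.8,16,0],
])

```text
clock: 22.2
position: [0.6077, 0.2214, 0.2329]
orientation: [0.171, 0.985, -0.0, -0.0]
contact_force: [0.3, 0.3, -1.4]
gripper_width: 0.031
```

```bash
python3 - <<'E'
from h import *
c=snap('wrist','w12.png');a=snap('scene','s12.png')
goto(.6075,.2208,.2171,70.3)
i=cv2.imread('pics/w12.png')[145:225,240:330];i=cv2.resize(i,None,fx=8,fy=8,interpolation=2);cv2.imwrite('pics/w12r.png',cv2.convertScaleAbs(i,alpha=1.6))
i=cv2.imread('pics/s12.png')[260:360,320:430];cv2.imwrite('pics/s12d.png',cv2.convertScaleAbs(cv2.resize(i,None,fx=6,fy=6,interpolation=2),alpha=1.4))
E
```

```text
pos [0.6078 0.2214 0.2331] yaw 70.28 t 22.3 f [-0.3  1.5 -2.4] w 0.0312
shift mm [ 0.  -0.7 16. ] turn -0.02 tilt [ 0. -0. -1.]
```

View pics/w12r.png

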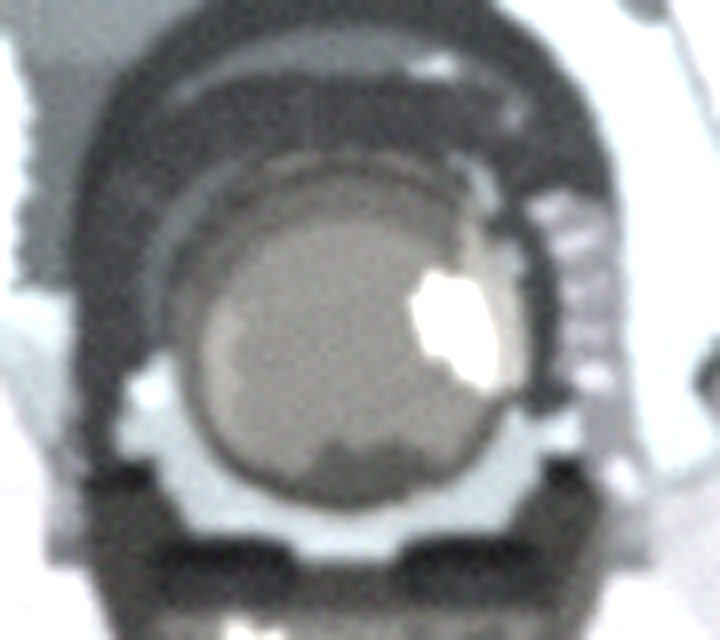

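View pics/s12d.png

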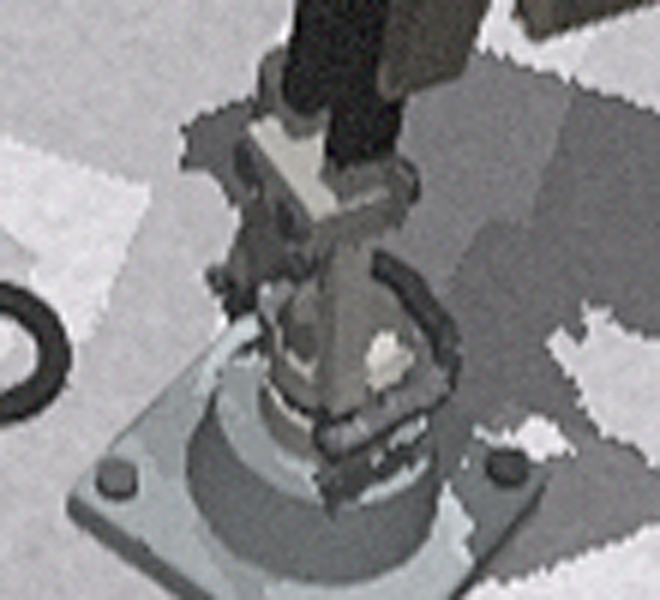

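```bash
cat > m5.py <<'E'
from m import *
o=(145,240);zr=s['position'][2]-.1511
for n,x,y,z in [('backin',345,150,zr+.0025),('backout',345,75,zr-.0025),('Li',147,290,zr+.0025),('Ri',560,290,zr+.0025),('stubBot',345,508,.083),('faceTop',350,215,.087),('stubL',172,320,.08),('stubR',530,320,.08),('stubLL',230,445,.083),('stubLR',475,445,.083)]:
    p,q=W(x,y,z,8,o);print(n,p.round(4),q.round(1))
E
python3 m5.py
```

```text
backin [0.5713 0.2334 0.0846] [ 38.4  -1.1 148.6]
backout [0.5646 0.2358 0.0796] [ 45.6  -1.1 153.6]
Li [0.5782 0.2086 0.0846] [ 23.5 -22.1 148.6]
Ri [0.593  0.2498 0.0846] [ 23.6  21.7 148.6]
stubBot [0.6084 0.2201 0.083 ] [ -1.   -1.1 150.2]
faceTop [0.5776 0.2317 0.087 ] [ 32.   -0.6 146.2]
stubL [0.583  0.2093 0.08  ] [ 19.3 -19.8 153.2]
stubR [0.5961 0.2458 0.08  ] [ 19.3  18.9 153.2]
stubLL [0.5975 0.2108 0.083 ] [  6.1 -13.6 150.2]
stubLR [0.6065 0.2358 0.083 ] [  6.2  13.  150.2]
```

>>> servo_tool([
  [0.3,0,0,0],
  [0.5,0,1,0],
  [0.5,0,3,0],
  [0.5,0,5,0],
  [0.5,0,8,0],
  [0.5,0,10,0],
  [0.5,0,12,0],
  [0.5,0,14,0],
  [0.5,0,15.5,0],
  [0.5,0,16,0],
])

```text
clock: 23.6
position: [0.6072, 0.2216, 0.217]
orientation: [0.171, 0.985, -0.0, -0.0]
contact_force: [0.6, 0.7, -2.5]
gripper_width: 0.0311
```

```bash
python3 - <<'E'
from h import *
c=snap('wrist','w13.png');a=snap('scene','s13.png');b=snap('top','t13.png')
goto(.6075,.2208,.2171,70.3)
i=cv2.imread('pics/w13.png')[135:225,235:335];i=cv2.resize(i,None,fx=7,fy=7,interpolation=2);cv2.imwrite('pics/w13r.png',cv2.convertScaleAbs(i,alpha=1.6))
i=cv2.imread('pics/s13.png')[260:360,320:430];cv2.imwrite('pics/s13d.png',cv2.convertScaleAbs(cv2.resize(i,None,fx=6,fy=6,interpolation=2),alpha=1.4))
for n in ['ring_bore','axle_groove','ring_gap']: print(n,[(np.round(m['pixel'],1).tolist(),round(m['score'],2)) for m in nets.mark_of(a,n)])
E
```

```text
pos [0.6073 0.2216 0.2171] yaw 70.28 t 23.75 f [ 0.4 -0.8 -2.5] w 0.0311
shift mm [-0.5 -0.7  0. ] turn -0.02 tilt [ 1.e-04  0.e+00 -1.e+00]
ring_bore [([346.6, 372.4], 0.69), ([323.6, 375.5], 0.49)]
axle_groove [([321.9, 376.5], 0.62), ([326.9, 362.9], 0.19)]
ring_gap [([326.7, 359.2], 0.62)]
```

View pics/w13r.png

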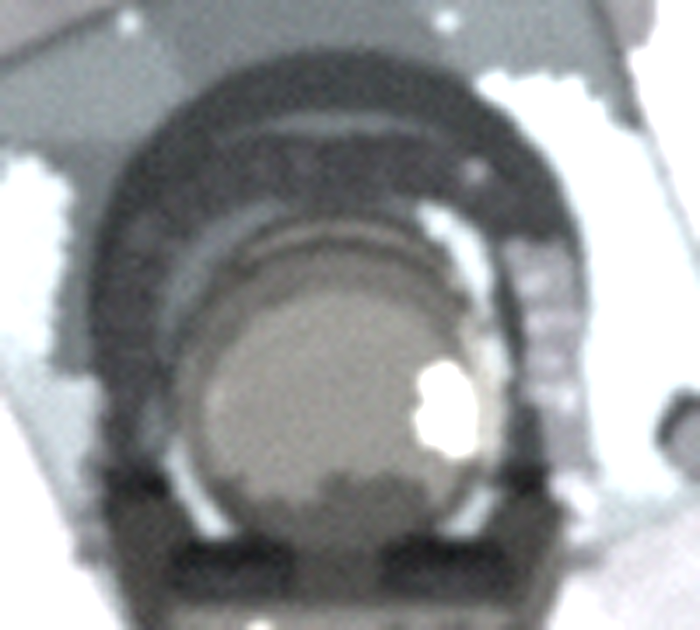

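View pics/s13d.png

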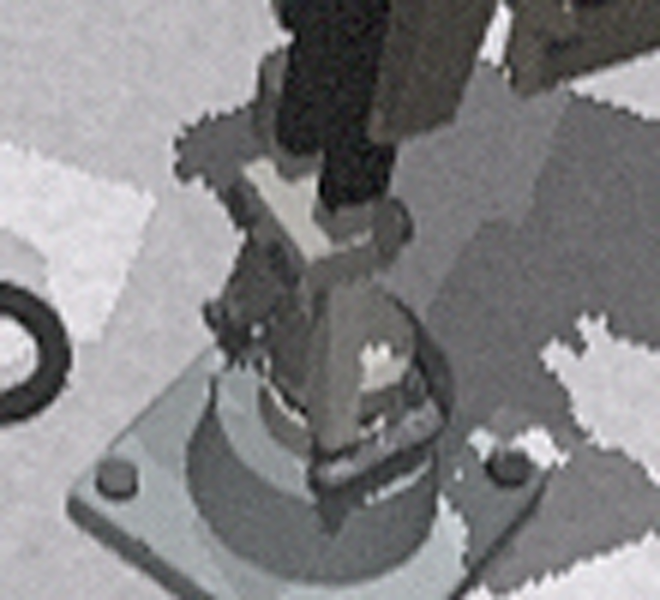

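```bash
python3 - <<'E'
from h import *
a=snap('scene');c=snap('wrist');s=ctrl.observe();R=Ro.from_quat(s['orientation']).as_matrix()
def draw(p,fn,r0,r1,c0,c1,k,out):
    i=cv2.convertScaleAbs(cv2.resize(cv2.imread(fn)[r0:r1,c0:c1],None,fx=k,fy=k,interpolation=2),alpha=1.4)
    def line(pts,col,cl=False):
        q=[]
        for X in pts:
            r,cc=proj(p,X);q.append([(cc-c0+.5)*k-.5,(r-r0+.5)*k-.5])
        cv2.polylines(i,[np.array(q,np.int32)],cl,col,1)
    t=np.linspace(0,2*np.pi,80)
    ax=np.array([.5917,.2262])
    for z,r,col in [(.087,.016,(0,255,0)),(.07,.019,(255,0,0)),(.062,.019,(255,0,0))]:
        line([[ax[0]+r*np.cos(u),ax[1]+r*np.sin(u),z] for u in t],col,True)
    # right arm outer edge/ ring: tool frame pts
    for dz in (-.0025,.0025):
        P=[(-6.5,32.5),(-6.5,27),(2,25),(20,21.8)];O=[(-6.5,32.5),(20,28.8),(30,26),(40,15),(45.5,-.5),(40,-16),(30,-27),(20,-29.5),(-6.5,-33)]
        line([s['position']+R@np.array([x/1e3,y/1e3,.1511-dz]) for x,y in O],(0,0,255))
    cv2.imwrite(out,i)
draw(a,'pics/s13.png',280,360,335,415,8,'pics/s13o.png')
draw(c,'pics/w13.png',135,225,235,335,7,'pics/w13o.png')
E
```

```text
(no output)
```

View pics/s13o.png

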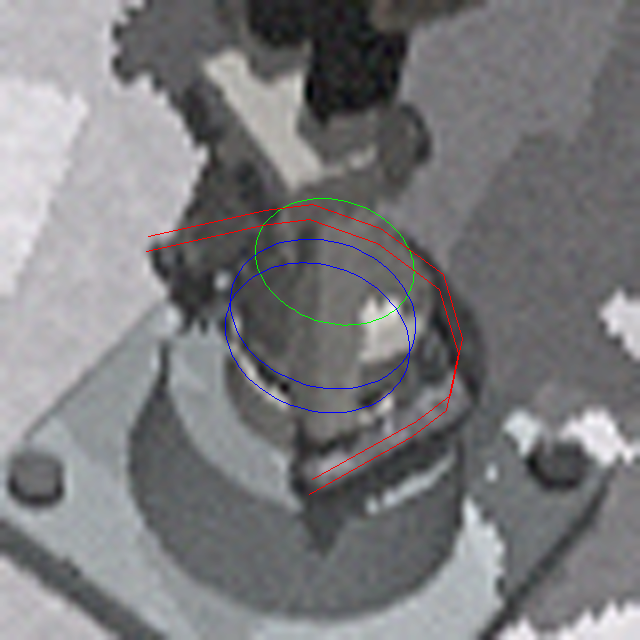

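View pics/w13o.png

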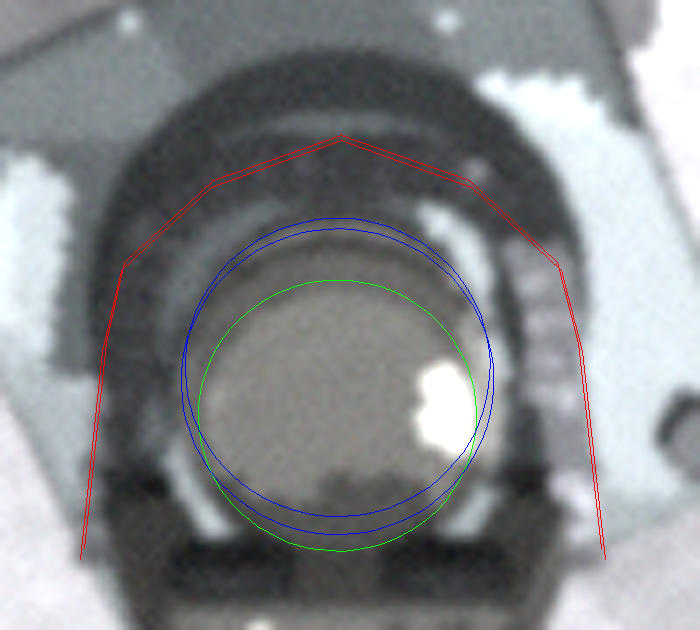

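The ring sits around the groove. In the wrist crop the stub's edges (about 180 and 500) lie inside the ring's inner edges (about 163 and 518) on both sides. The force reading is the same as in free air, so nothing is touching. I'm handing in.

```bash
python3 - <<'E'
from h import *
s=ctrl.observe();print(s['clock'],s['position'],s['contact_force'].round(2),s['gripper_width'])
print(ctrl.close_job())
E
```

```text
24.0 [0.60728759 0.22161773 0.21713502] [ 0.3  -0.77 -3.  ] 0.03116314996026359
the job is handed in; nothing more can be done
None
```

I took the black-handled pliers from their stand and put the tips in the ring's gap. I squeezed them to the stop (31 mm over the handles, grip set to 32 N), then carried the open ring over the axle and lowered it around the groove. The job was handed in at 24.0 s of the 54 s allowed, with the pliers still squeezed.

**Height and position:** the ring's mid-height works out to about 66 mm, from the arm's pose and the ring's resting height on its stand. The last wrist view shows about 2 mm or slightly more clearance on both sides. The ring's outline in that view has not changed since it was lifted, so it should still be level.

**Contact:** the last force reading was about 3 N downward, with under 1 N sideways. That is the weight carried, as in free air, so I saw no sign of the ring touching the axle.

**Checks that disagreed:**
- My axle centre estimates differed by about 1 to 1.5 mm between edges, and I used a middle value.
- The networks' marks on the axle were up to about 6 mm off, so I trusted the picture edges instead.
- The scene camera's ring overlay was off by 1 to 2 pixels.
- The two red look-alike pliers stood upright in the first picture but were lying down in the first close view at 4 s. I had not touched them.

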